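# Clip a pressed panel into the cooling rack and set half air

## Robot

A 6-joint arm with a two-finger parallel gripper is mounted at the origin on the work surface. World frame = base frame: x ahead of the robot, y to its left, z up, the work surface at z = 0. Lengths are in m, angles in degrees, forces in N, time in s.
With the tool pointing down it reaches from about 0.35 to 0.875 m from the base axis. Payload 4.2 kg.
Tool frame: the origin (TCP) lies midway between the tips of the shut fingers; the grasp point (between the pads) lies 19 mm behind it; y points along the fingers, z is the direction in which the jaws open and shut, and the axes are right-handed (so a half turn about y gives the same grasp; the last joint's range is limited). The gripper opens to 87 mm and grips with 3 to 60 N. Pads are 19 mm wide; open, the fingers measure 117 mm over their backs; the gripper's body (75 mm by 190 mm) begins 51 mm behind the grasp point.
Start: joints at [79.332, 22.042, 0.453, 0, -68.411, -14.817], TCP at [0.269, 0.564, 0.223] pointing down, gripper open.
Joint ranges: [-179.83, 179.83], [-69.29, 118.12], [-61.27, 80.66], [-181.25, 117.63], [-171.15, -9.14], [-177.46, 177.46]. Speed limits (degrees/s): [159.86, 159.86, 180, 180, 180, 180].

## Interface

Orientations are given as [roll, pitch, yaw] about the fixed x, y, z axes, in that order (R = Rz(yaw) Ry(pitch) Rx(roll)).
In Python, from workcell import env gives the robot as it stands. The module is installed in compiled form; this text tells all that it offers. Calls block until the motion is done:
- env.goto(position, orientation): joint-space move of the TCP to a pose.
- env.move_straight(position, rotation=None, rate=0.15, force_limit=None): straight line of the TCP; rotation=None keeps the orientation; rate is the mean speed in m/s. With force_limit (N) it stops when the force on the tool has changed by that much, and returns True; else False.
- env.set_joints(angles): joint-space move.
- env.gripper_to(opening, grasp_force=None): opening from 0.0 (shut) to 1.0 (fully open); grasp_force is the grip in N (None keeps the last); returns when the fingers have stopped.
- env.dwell(seconds).
- env.inverse_kinematics(position, orientation): joint angles nearest the present ones, or None.
- env.read_state(): the state.
- env.grab_frame(name): name is "scene" or "top"; returns a dict with "image" (384x512x3 uint8, blue, green, red), "fx", "fy", "cx", "cy" (pixels), "D" ([k1, k2, p1, p2, k3] as OpenCV has them; the pictures are not rectified), "position" and "orientation" of the camera in the world. Camera axes: x right, y up, looking along -z (the intrinsics and any distortion apply to the point x, -y, -z); pixel columns grow to the right and rows downward; lengths in m; the calibration is good to about 2 mm. A picture is of the moment at which its call begins. There is no depth.
A pose or a line that the arm cannot do raises env.Unreachable and nothing moves.
- env.close_job(): hands the job in, once; it reports no verdict.
Trained networks look in a picture, given as the dict that the camera call returned (one of the last four; its "shot" number tells which), for a name from the list of things; names that differ only in an ending like _2 or _b are one class to them, and where a whole thing is asked for, a point or a joint stands for the part that bears it (a point fixed in the world has none). Each returns a list of dicts, best first, with "score" (0 to 1); they miss things now and then, are a little off and sometimes report something else, mostly with a low value. They report only what shows in the picture. A call takes as long as a camera call.
- env.search_frame(picture, thing): "xyz" ([x, y, z] in m, in world coordinates, good to about 4 mm: the middle of the surface that is visible of it).
- env.trace(picture, thing): "mask" (384x512 bool, what is visible of it).
The state is a dict: "clock": time; "joint_positions": joint angles; "qvel": joint speeds; "joint_torque": joint torques, N m; "position": TCP position; "tool_rot": TCP orientation; "force": force on the tool from outside, world axes, zero at the start; "wrist_torque": the same for the moment, N m; "opening": opening from 0.0 (shut) to 1.0 (fully open).
Only numpy, scipy, OpenCV 4.12 (cv2) and the standard library are available. Lean on these libraries where they do the work, as an engineer would, in place of code of your own. Each camera call takes 0.05 s, during which the arm holds its last target.

## Task

The brown panel standing in the wooden stand has just come out of the hot press: push it down into the free slot of the cooling rack until it is fully home and has clicked into both spring clips, without dropping it. Set the rack's air rod to its middle click (half air). Leave the panels that are already cooling clipped in and do not disturb the bottle and the beaker.

Things in the scene. Friction and masses are not known exactly. Their poses are not given: they have to be found in the camera images.
- panel_new_mid (a point): Centre of the panel to load: stiff brown laminate plate standing upright, 150 mm wide (its x), 10 mm thick (its y), 120 mm tall (its z, up), 0.27 to 0.43 kg. Lower corners rounded (6 mm). Each side edge has a notch 6 mm deep, centred 26 mm above the lower edge, so that edge stays down; either way round. It starts in the stand's slot, free to be lifted straight out.
- stand_mid (a point): Wooden stand with one loose slot (14 mm wide, 160 mm long, along its x) that holds the panel to load; this point is on the slot's floor, 10 mm above the table, at the slot's centre. The stand is 180 x 80 mm and its cheeks reach 36 mm above the table. Fixed to the table.
- free_slot (a point): The one empty slot of the rack: centre of its rubber floor, on which a panel that is fully home rests (panel centre 60 mm above). x along the slot (panel width), y across it, z up. At each end, 64 to 94 mm from the centre, a channel of two aluminium cheeks 12 mm apart guides the panel's edge; its flared mouth ends 78 mm above this point and forgives about 4 mm in x and y.
- clip (a point): Sprung yellow roller in the +x end channel of the free slot, 25 mm above the slot floor; the -x end has one too. Each projects 4 mm into the panel's path. The lowered panel lands on both about 27 mm above home; pushing past them takes 10 to 25 N, then it slides down easily and over the last 8 mm they snap into its notches and hold it down.
- panel_a_mid (a point): Centre of a panel like the one to load, already clipped into another slot of the rack. The three slots lie side by side at 70 mm pitch (along their y).
- panel_b_mid (a point): Centre of the other panel already clipped into the rack; as panel_a.
- rack_base (a point): Cooling rack: a grey fan box 220 mm deep (x, from 105 mm in front of this point to 115 mm behind it) and 250 mm wide (y), top 70 mm above the table, with the three slots on it (slot floors 76 mm above the table); this point lies on the table under the middle slot's centre. Its front (-x) faces the robot and carries the air rod. Fixed to the table.
- air_knob (a point): Centre of the red knob (28 mm in diameter, 24 mm long along x) at the end of the air rod, 45 mm above the table in front of the rack; it slides along the rack's x axis, out of the rack = -x. Can be pinched across its sides (along the rack's y) from above.
- air_rod (a joint): Position of the air rod in m: 0 = pushed in (shut), 0.020 = middle click (half air), 0.040 = fully out (full air). A spring detent draws it into the nearest of these three; leaving one takes 6 to 15 N. It starts pushed in. One red ring on the rod shows at the bush in the middle position, two when fully out.
- bottle_mid (a point): Middle of a standing white plastic bottle, 64 mm in diameter, 150 mm tall; this point is 75 mm above the table.
- beaker_mid (a point): Middle of a standing glass beaker, 76 mm in diameter, 95 mm tall; this point is 47 mm above the table.

How it is judged:
By the outcome, as a careful person would: the job done as asked, in the order asked, and still so for the second after the job is handed in, with the robot touching nothing.
It also fails if it takes over 51 s, if anything falls off the work surface, if the arm or the gripper's body presses on something with over 40 N, if the wrist force passes 120 N, or if a joint passes its speed limit or range.

## Working session

There is one attempt and no reset: what is moved stays moved. The work goes in short steps, each a Python script; the robot and the scene stay as the last script left them, time stands still between calls to the robot, and variables do not carry over. Pictures are saved under pics/ and viewed, and the job is handed in when it is done.

```bash
mkdir -p pics; python3 - <<'E'
from workcell import env
import cv2,numpy as np
s=env.read_state();print(s['clock'],s['position'],s['tool_rot'],s['force'],s['opening'])
for n in ["scene","top"]:
    f=env.grab_frame(n)
    print(n,f['fx'],f['fy'],f['cx'],f['cy'],f['D'],f['position'],f['orientation'],f['shot'])
    cv2.imwrite(f'pics/{n}0.png',f['image'])
    for t in ["panel_new_mid","stand_mid","free_slot","clip","rack_base","air_knob","air_rod","bottle_mid","beaker_mid"]:
        try:
            print(t,[(np.round(r['xyz'],3).tolist(),round(r['score'],2)) for r in env.search_frame(f,t)][:4])
        except Exception as e: print(t,e)
print(env.read_state()['clock'])
E
```

```text
0.0 [0.26864883 0.56366084 0.22148663] [-8.98774822e+01  5.38610300e-03  1.54505782e+02] [-0.11863563  0.16755831 -0.29542437] 0.9982759834089148
scene 358.49302713077236 358.49302713077236 254.8319255269054 193.7734773461008 [0.01715838 0.         0.         0.         0.        ] [0.9745386  0.64060691 0.76476225] [ 50.48648867  -1.27636674 148.37415498] 1
panel_new_mid [([0.482, 0.299, 0.091], 0.96)]
stand_mid [([0.496, 0.324, 0.024], 0.9)]
free_slot [([0.663, 0.019, 0.1], 0.72)]
clip [([0.662, 0.024, 0.098], 0.87)]
rack_base [([0.69, 0.041, 0.072], 0.78)]
air_knob []
air_rod []
bottle_mid [([0.464, -0.431, 0.077], 0.68)]
beaker_mid [([0.705, 0.261, 0.066], 0.73)]
top 481.02991390325286 481.02991390325286 254.40107516859032 186.27415916449206 [-0.07111556  0.          0.          0.          0.        ] [ 0.43070289 -0.05046981  1.45639222] [  4.11498559  -0.11129175 -90.29311951] 2
panel_new_mid [([0.47, 0.294, 0.096], 0.87), ([0.464, 0.276, 0.023], 0.65)]
stand_mid [([0.464, 0.281, 0.023], 0.79), ([0.711, 0.27, 0.048], 0.18)]
free_slot [([0.655, 0.018, 0.075], 0.82)]
clip [([0.654, 0.018, 0.077], 0.61), ([0.657, -0.122, 0.198], 0.33)]
rack_base [([0.649, -0.058, 0.074], 0.8), ([0.45, -0.433, 0.102], 0.44)]
air_knob [([0.503, -0.062, 0.055], 0.5)]
air_rod [([0.504, -0.062, 0.053], 0.41)]
bottle_mid [([0.447, -0.436, 0.102], 0.56)]
beaker_mid [([0.713, 0.268, 0.05], 0.87)]
1.0
```

View pics/scene0.png

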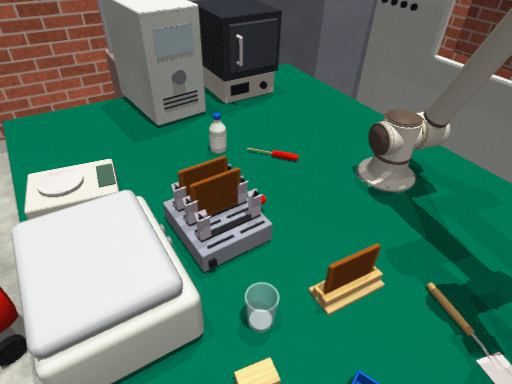

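View pics/top0.png

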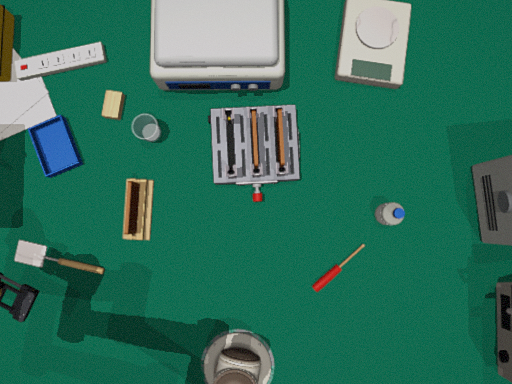

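```bash
python3 - <<'E'
import cv2
a=cv2.imread('pics/top0.png')
cv2.imwrite('pics/t_rack.png',cv2.resize(a[95:210,200:310],None,fx=5,fy=5,interpolation=cv2.INTER_CUBIC))
cv2.imwrite('pics/t_stand.png',cv2.resize(a[170:250,110:170],None,fx=7,fy=7,interpolation=cv2.INTER_CUBIC))
b=cv2.imread('pics/scene0.png')
cv2.imwrite('pics/s_all.png',cv2.resize(b[140:340,150:400],None,fx=3,fy=3,interpolation=cv2.INTER_CUBIC))
E
```

```text
(no output)
```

View pics/t_rack.png

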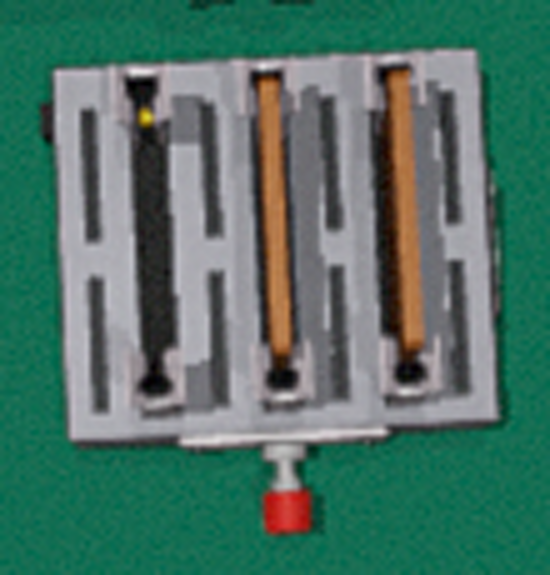

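View pics/t_stand.png

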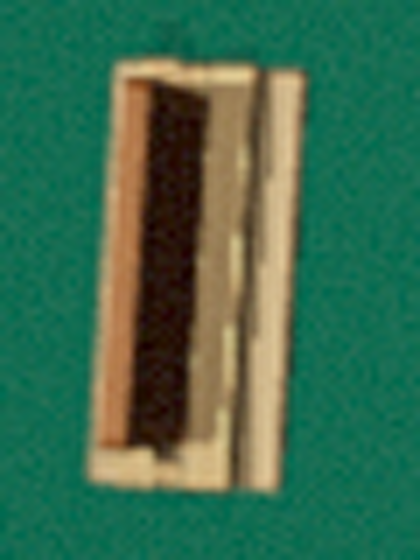

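View pics/s_all.png

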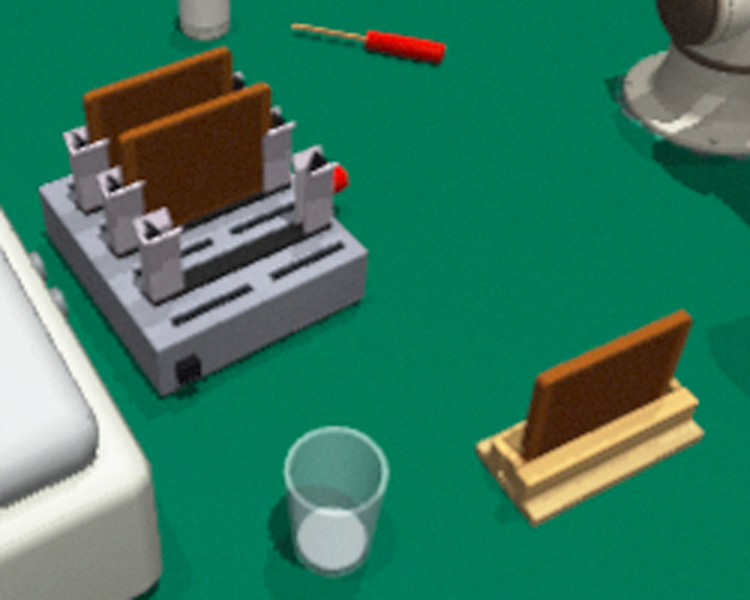

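```bash
cat > h.py <<'E'
import numpy as np,cv2
from scipy.spatial.transform import Rotation as R
C={'top':(481.02991390325286,254.40107516859032,186.27415916449206,-0.07111556,[0.43070289,-0.05046981,1.45639222],[4.11498559,-0.11129175,-90.29311951]),
'scene':(358.49302713077236,254.8319255269054,193.7734773461008,0.01715838,[0.9745386,0.64060691,0.76476225],[50.48648867,-1.27636674,148.37415498])}
def proj(n,P):
    f,cx,cy,k,p,o=C[n]; M=R.from_euler('xyz',o,degrees=True).as_matrix()
    q=(np.atleast_2d(P)-p)@M; q=q*[1,-1,-1]
    K=np.array([[f,0,cx],[0,f,cy],[0,0,1]])
    return cv2.projectPoints(q.reshape(-1,1,3),np.zeros(3),np.zeros(3),K,np.array([k,0,0,0,0.]))[0].reshape(-1,2)
def back(n,uv,z):
    f,cx,cy,k,p,o=C[n]; M=R.from_euler('xyz',o,degrees=True).as_matrix()
    K=np.array([[f,0,cx],[0,f,cy],[0,0,1]])
    u=cv2.undistortPoints(np.array(uv,float).reshape(-1,1,2),K,np.array([k,0,0,0,0.])).reshape(-1,2)
    d=np.c_[u[:,0],-u[:,1],-np.ones(len(u))]@M.T
    t=(z-p[2])/d[:,2]; return np.array(p)+d*t[:,None]
def crop(p,s,x0,y0): return (np.array(p,float)+.5)/s-.5+[x0,y0]
E
python3 - <<'E'
from h import *
np.set_printoptions(precision=4,suppress=True)
t=lambda p:crop(p,5,200,95); st=lambda p:crop(p,7,110,170); s=lambda p:crop(p,3,150,140)
print('box top corners TOP', *back('top',t([(54,70),(475,48),(500,422),(70,442)]),.07)[:,:2])
print('box SCENE near-left? right, far', *back('scene',s([(158,348),(367,255),(40,188)]),.07)[:,:2])
for l in ([(269,78),(281,358)],[(398,70),(412,350)]):
    b=back('top',t(l),.196)[:,:2];print('panel',b,b.mean(0),np.linalg.norm(b[0]-b[1]))
b=back('top',st([(125,78),(152,82),(128,447),(100,445)]),.130)[:,:2];print('new',b,b.mean(0))
b=back('scene',s([(538,380),(687,315)]),.130)[:,:2];print('newS',b)
b=back('top',st([(113,62),(305,70),(278,490),(88,482)]),.010)[:,:2];print('standbase',b,b.mean(0))
print('knob',back('top',t([(288,512)]),.059),back('scene',s([(340,180)]),.045))
print('slot mouth centres',back('top',t([(143,83),(157,385)]),.15)[:,:2])
E
```

```text
box top corners TOP [0.7593 0.0741] [ 0.7712 -0.1728] [ 0.5509 -0.1846] [0.5405 0.0643]
box SCENE near-left? right, far [0.7613 0.0729] [0.5488 0.0692] [ 0.7733 -0.1702]
panel [[ 0.7244 -0.0518]
 [ 0.5744 -0.0573]] [ 0.6494 -0.0545] 0.15012978515877384
panel [[ 0.7285 -0.1205]
 [ 0.5783 -0.1264]] [ 0.6534 -0.1235] 0.15028226138119172
new [[0.5434 0.2993]
 [0.5417 0.2884]
 [0.3974 0.2963]
 [0.3982 0.3075]] [0.4702 0.2979]
newS [[0.5489 0.2941]
 [0.4025 0.3043]]
standbase [[0.5605 0.3363]
 [0.5566 0.2525]
 [0.3759 0.2626]
 [0.3794 0.3449]] [0.4681 0.2991]
knob [[ 0.4999 -0.0617  0.059 ]] [[ 0.4963 -0.0572  0.045 ]]
slot mouth centres [[0.7327 0.0177]
 [0.5651 0.0102]]
```

```bash
python3 - <<'E'
from workcell import env
import cv2,numpy as np
np.set_printoptions(precision=2,suppress=True)
for y in (-3.2,176.8): print(env.inverse_kinematics([.470,.298,.19],[-90,0,y]))
for y in (2.5,-177.5): print(env.inverse_kinematics([.647,.015,.29],[-90,0,y]),env.inverse_kinematics([.498,-.0615,.026],[-90,0,y]))
env.gripper_to(0.5,40)
env.goto([.470,.298,.19],[-90,0,176.8])
s=env.read_state();print(s['clock'],s['position'],s['tool_rot'],s['force'],s['opening'])
f=env.grab_frame('scene');cv2.imwrite('pics/s1.png',f['image'][140:340,200:450].repeat(3,0).repeat(3,1))
f=env.grab_frame('top');cv2.imwrite('pics/t1.png',f['image'][150:270,80:200].repeat(4,0).repeat(4,1))
E
```

```text
[  49.06   16.9   -12.12   -0.    -60.98 -142.26]
[ 49.06  16.9  -12.12   0.   -60.98  37.74]
[  15.62   22.3    10.43   -0.    -78.13 -103.12] [ 11.53  24.14 -30.41  -0.   -35.45 -99.03]
[ 15.62  22.3   10.43   0.   -78.13  76.88] [ 11.53  24.14 -30.41   0.   -35.45  80.97]
3.25 [0.47 0.3  0.19] [-90.03   0.02 176.83] [-0.02 -0.46  0.74] 0.4969609092032018
```

View pics/s1.png

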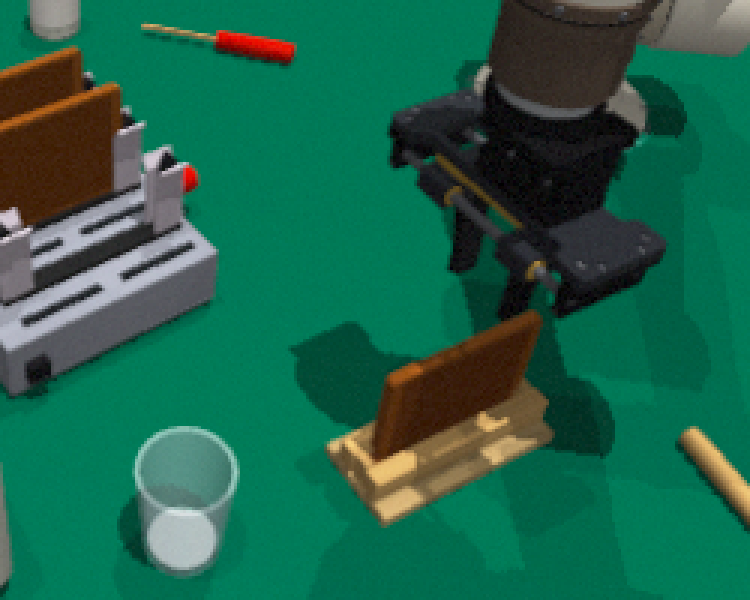

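View pics/t1.png

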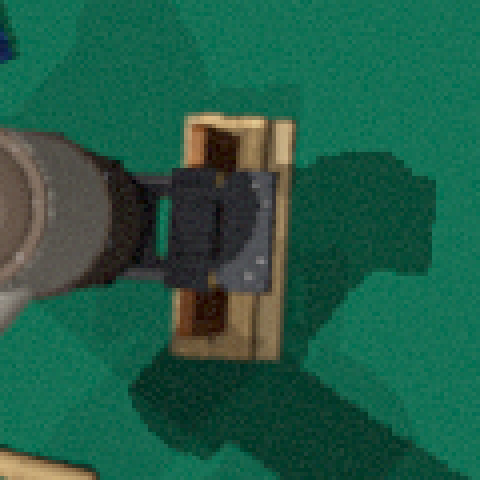

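Both pictures show the fingers straddling the panel midway, with the gripper body's long side along the jaw direction. Next I descend and grasp.

```bash
python3 - <<'E'
from workcell import env
import cv2,numpy as np
np.set_printoptions(precision=4,suppress=True)
def st():
    s=env.read_state();print(round(s['clock'],2),s['position'],s['tool_rot'],s['force'],s['wrist_torque'],round(s['opening'],3))
print(env.move_straight([.470,.298,.098],force_limit=6));st()
env.gripper_to(0.0,45);st()
print(env.move_straight([.470,.298,.30],rate=0.15));st()
env.goto([.647,.015,.33],[-90,0,-177.5]);st()
f=env.grab_frame('scene');cv2.imwrite('pics/s2.png',cv2.resize(f['image'][90:290,130:330],None,fx=3,fy=3,interpolation=2));cv2.imwrite('pics/s2r.png',f['image'])
print([(np.round(r['xyz'],3).tolist(),round(r['score'],2)) for r in env.search_frame(f,'panel_new_mid')])
f=env.grab_frame('top');cv2.imwrite('pics/t2.png',cv2.resize(f['image'][95:210,200:310],None,fx=5,fy=5,interpolation=2))
st()
E
```

```text
False
4.12 [0.4705 0.2987 0.0987] [-90.0523   0.0713 176.8423] [-0.3297  0.2629  0.0434] [-0.0218 -0.0049 -0.0173] 0.502
4.79 [0.4701 0.2981 0.0982] [-90.0157   0.0183 176.8036] [-0.5566  0.7312  0.6195] [-0.0089  0.0733  0.0006] 0.115
False
6.29 [0.4695 0.2977 0.2988] [-89.9085  -0.103  176.7928] [ 0.0701  0.0707 -2.5889] [-0.0323  0.039  -0.0063] 0.111
7.56 [0.6467 0.016  0.3297] [ -90.0241   -0.0324 -177.4419] [ 0.3817 -0.015  -2.2598] [0.02   0.0547 0.0497] 0.111
[([0.668, 0.016, 0.303], 0.57)]
7.71 [0.6467 0.0165 0.3301] [ -90.0151    0.0042 -177.3824] [-1.1108 -0.4342 -3.5778] [-0.0446 -0.0017 -0.0221] 0.108
```

View pics/s2.png

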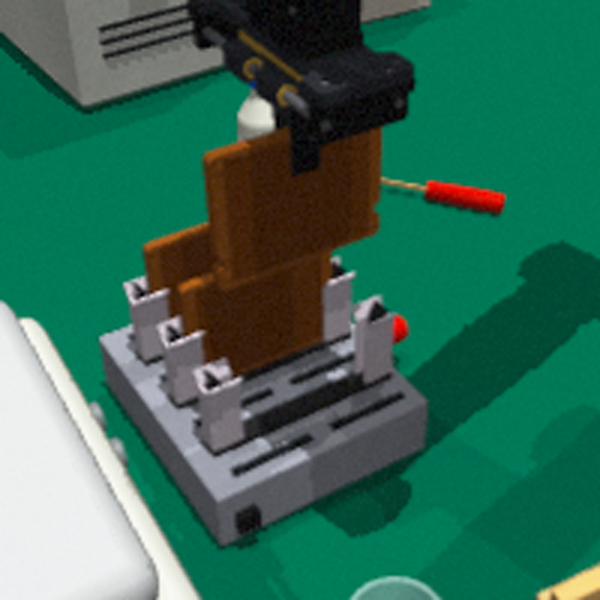

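View pics/t2.png

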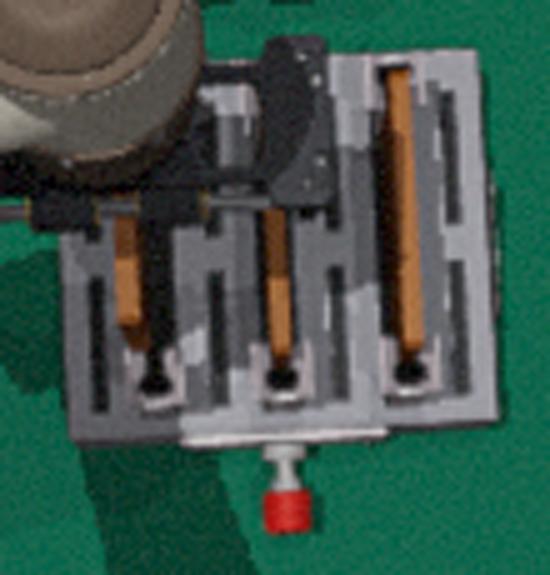

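```bash
python3 - <<'E'
from h import *
np.set_printoptions(precision=4,suppress=True)
t=lambda p:crop(p,5,200,95); s=lambda p:crop(p,3,130,90)
c,sn=np.cos(np.radians(2.5)),np.sin(np.radians(2.5))
M=np.array([[c,-sn],[sn,c]])
def loc(b): return (b[:,:2]-[.647,.015])@M
b=back('top',t([(118,321),(140,321),(130,321)]),.362);print(b,loc(b))
# predicted panel corners
P=lambda x,y,z:[*(M@[x,y]+[.647,.015]),z]
for p in [(.075,.005,.362),(.075,-.005,.362),(-.075,.005,.362),(.069,.005,.242),(-.069,.005,.242),(.075,.005,.248),(-.075,.005,.248)]:
    q=proj('scene',P(*p))[0]; print(p,(q-[130,90]+.5)*3-.5)
E
python3 - <<'E'
import cv2
a=cv2.imread('pics/s2r.png')
cv2.imwrite('pics/s2z.png',cv2.resize(a[125:190,190:265],None,fx=8,fy=8,interpolation=2))
E
```

```text
[[0.5729 0.0182 0.362 ]
 [0.5728 0.0081 0.362 ]
 [0.5729 0.0127 0.362 ]] [[-0.0739  0.0064]
 [-0.0744 -0.0037]
 [-0.0742  0.0009]]
(0.075, 0.005, 0.362) [209.805  157.0054]
(0.075, -0.005, 0.362) [203.3013 150.7607]
(-0.075, 0.005, 0.362) [384.2719 102.7873]
(0.069, 0.005, 0.242) [228.3567 287.3503]
(-0.069, 0.005, 0.242) [374.451  232.7061]
(0.075, 0.005, 0.248) [220.9829 283.8423]
(-0.075, 0.005, 0.248) [380.5326 224.6295]
```

View pics/s2z.png

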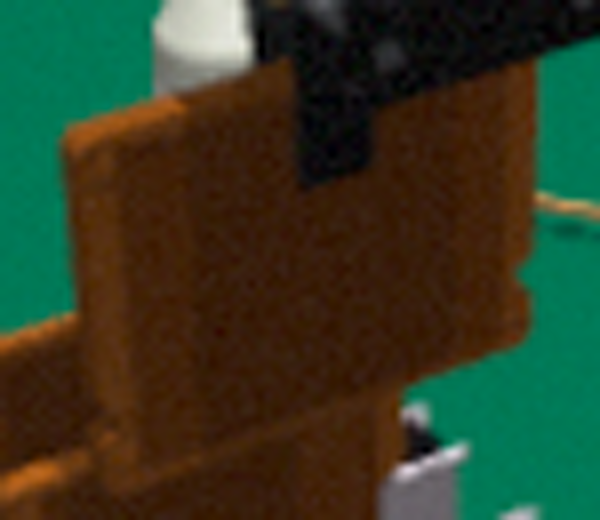

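The panel is held square, with its notched edge down and about 1 mm too far in +x. Now lowering it to the clips.

```bash
python3 - <<'E'
from workcell import env
import cv2,numpy as np
np.set_printoptions(precision=4,suppress=True)
def st():
    s=env.read_state();print(round(s['clock'],2),s['position'],s['tool_rot'],s['force'],s['wrist_torque'],round(s['opening'],3))
X,Y=.6462,.0147
env.move_straight([X,Y,.26],rotation=[-90,0,-177.5],rate=.1);st()
print(env.move_straight([X,Y,.200],rate=.05,force_limit=7));st()
print(env.move_straight([X,Y,.180],rate=.03,force_limit=7));st()
f=env.grab_frame('scene');cv2.imwrite('pics/s3.png',cv2.resize(f['image'][90:290,130:330],None,fx=3,fy=3,interpolation=2))
E
```

```text
8.56 [0.6468 0.0147 0.2609] [ -89.9934    0.1058 -177.4856] [-0.5259  0.207  -3.1063] [ 0.0085 -0.0226 -0.0081] 0.111
False
9.91 [0.6464 0.0148 0.2001] [ -90.014     0.0424 -177.5006] [ 3.0604 -0.0184 -4.0389] [-0.077  -1.0361  0.0362] 0.114
True
10.35 [0.6485 0.0148 0.1906] [ -89.9871    0.3628 -177.456 ] [ 2.7154 -0.4517  1.1479] [-0.0171 -0.7173  0.0023] 0.11
```

View pics/s3.png

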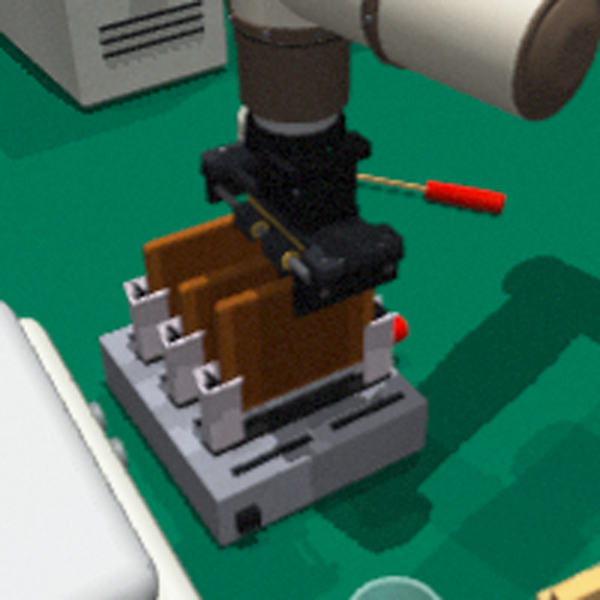

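The panel is in both channels and landed on the clips at the expected TCP height of 0.191. Now pushing it through.

```bash
python3 - <<'E'
from workcell import env
import cv2,numpy as np
np.set_printoptions(precision=4,suppress=True)
def st():
    s=env.read_state();print(round(s['clock'],2),s['position'],s['tool_rot'],s['force'],s['wrist_torque'],round(s['opening'],3))
env.gripper_to(0.0,60);st()
print(env.move_straight([.6478,.0148,.176],rate=.03,force_limit=50));st()
print(env.move_straight([.6478,.0148,.160],rate=.03,force_limit=35));st()
f=env.grab_frame('scene');cv2.imwrite('pics/s4.png',cv2.resize(f['image'][90:290,130:330],None,fx=3,fy=3,interpolation=2))
E
```

```text
10.62 [0.6485 0.0149 0.1907] [ -89.9994    0.3458 -177.4638] [ 1.9132 -0.2641  3.3662] [-0.0899 -0.5717  0.0117] 0.109
False
11.24 [0.6472 0.0149 0.1743] [ -90.0296    0.165  -177.4969] [ 1.9502  0.0248 -3.4778] [-0.0924 -0.8333  0.0024] 0.115
False
11.93 [0.6478 0.0148 0.1641] [ -89.9632    0.4202 -177.4128] [-5.4015  1.9483 14.0327] [ 0.6451  1.6675 -0.0818] 0.11
```

View pics/s4.png

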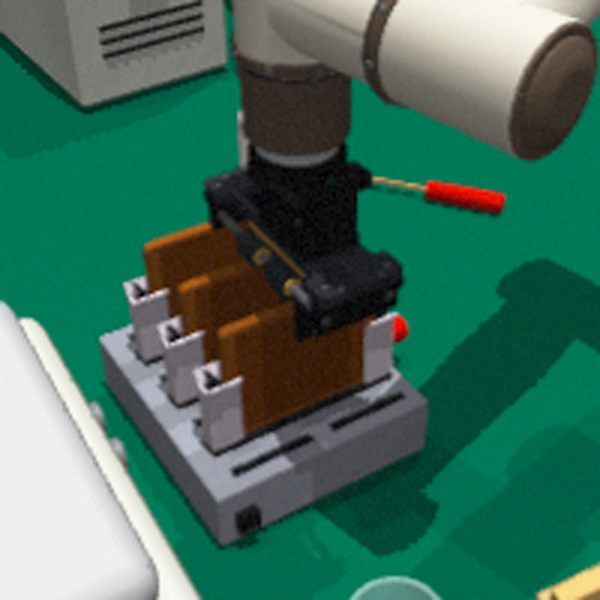

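```bash
python3 - <<'E'
from workcell import env
import cv2,numpy as np
np.set_printoptions(precision=4,suppress=True)
def st():
    s=env.read_state();print(round(s['clock'],2),s['position'],s['tool_rot'],s['force'],s['wrist_torque'],round(s['opening'],3))
print(env.move_straight([.6478,.0148,.152],rotation=[-90,0,-177.5],rate=.04,force_limit=25));st()
env.move_straight([.6478,.0148,.165],rate=.04);st()
print(env.move_straight([.6478,.0148,.172],rate=.03,force_limit=6));st()
print(env.move_straight([.6478,.0148,.161],rate=.04,force_limit=25));st()
env.gripper_to(0.35);st()
env.move_straight([.6478,.0148,.26],rate=.15)
env.goto([.48,-.05,.25],[-90,0,-177.5]);st()
f=env.grab_frame('scene');cv2.imwrite('pics/s5.png',cv2.resize(f['image'][130:260,150:300],None,fx=5,fy=5,interpolation=2))
f=env.grab_frame('top');cv2.imwrite('pics/t5.png',cv2.resize(f['image'][95:210,200:310],None,fx=5,fy=5,interpolation=2))
E
```

```text
True
12.18 [0.648  0.0144 0.1642] [ -89.836     0.3125 -177.3376] [0.1365 0.4403 3.8141] [ 0.0919  0.288  -0.0474] 0.109
12.43 [0.6476 0.0148 0.1645] [ -89.8622    0.2731 -177.3542] [ 1.34    0.4217 -0.6989] [ 0.0662 -0.372   0.0334] 0.111
True
12.64 [0.6474 0.0153 0.1644] [ -89.9549    0.2035 -177.411 ] [ 3.2291  0.8322 -0.5998] [ 0.0104 -0.8458  0.0034] 0.111
False
12.89 [0.6478 0.015  0.1642] [ -89.9155    0.1026 -177.3696] [-3.9175  1.6376  9.6509] [ 0.682   1.1219 -0.0484] 0.111
13.58 [0.6478 0.0148 0.1609] [ -89.9312    0.0251 -177.4191] [ 0.3149 -0.5634  0.2257] [-0.0186 -0.0458  0.0088] 0.348
15.14 [ 0.4803 -0.05    0.2499] [ -89.9861    0.0206 -177.4937] [0.1634 0.2066 0.6163] [-0.053  -0.0495  0.0567] 0.351
```

View pics/s5.png

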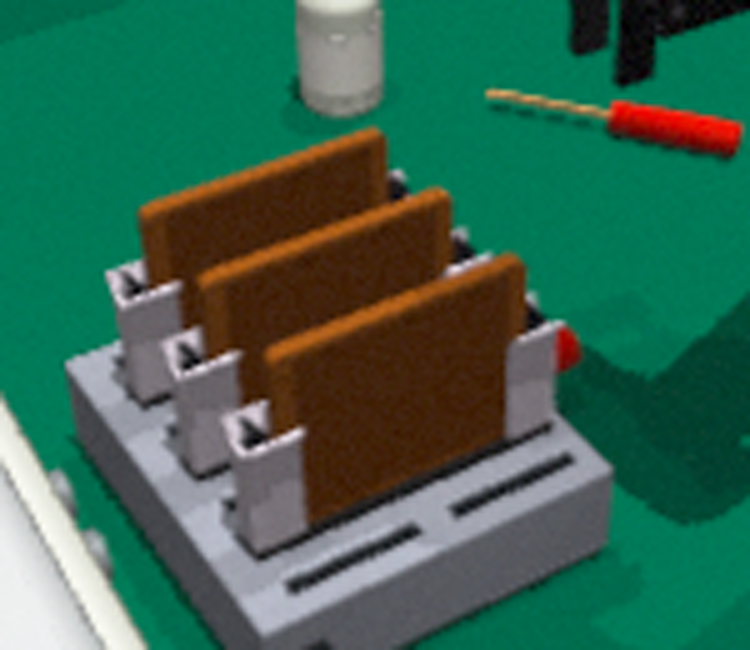

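View pics/t5.png

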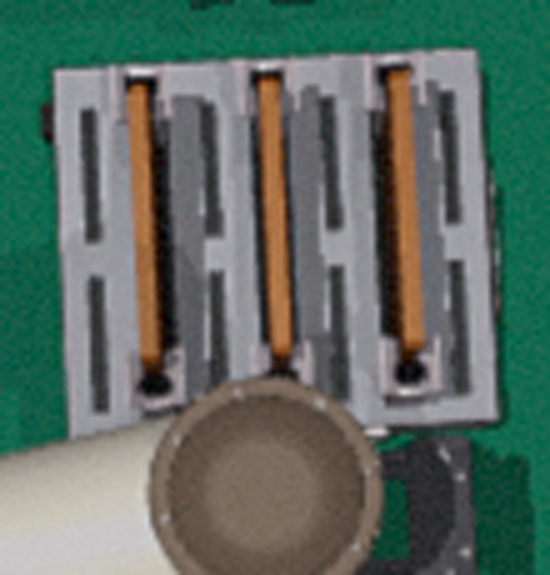

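The three panels stand level and parallel, and the tug test met clip resistance without moving the panel. Next is the air knob.

```bash
python3 - <<'E'
from workcell import env
import cv2,numpy as np
np.set_printoptions(precision=4,suppress=True)
def st():
    s=env.read_state();print(round(s['clock'],2),s['position'],s['tool_rot'],s['force'],round(s['opening'],3))
a=np.array([.4985,-.0615]); d=np.array([np.cos(np.radians(2.5)),np.sin(np.radians(2.5))])
env.gripper_to(0.6,40)
env.move_straight([*a,.15],rotation=[-90,0,-177.5])
f=env.grab_frame('scene');cv2.imwrite('pics/s6.png',cv2.resize(f['image'][100:260,190:340],None,fx=3,fy=3,interpolation=2))
print(env.move_straight([*a,.026],rate=.12,force_limit=5));st()
env.gripper_to(0,40);st()
print(env.move_straight([*(a-.020*d),.026],rate=.04));st()
env.dwell(.3);st()
E
```

```text
False
18.01 [ 0.4992 -0.0614  0.0267] [ -90.0077    0.0962 -177.4855] [ 1.0844 -0.0239  0.8421] 0.6
18.58 [ 0.4986 -0.0618  0.0262] [ -89.9787    0.0118 -177.4876] [-0.1885 -1.9892  1.2128] 0.312
False
19.23 [ 0.4785 -0.0627  0.0262] [ -89.9798    0.0101 -177.491 ] [-0.1337 -5.2697  1.3094] 0.308
19.53 [ 0.4785 -0.0627  0.0262] [ -89.9784   -0.0032 -177.4934] [ 1.4404 -5.0642  2.0141] 0.308
```

View pics/s6.png

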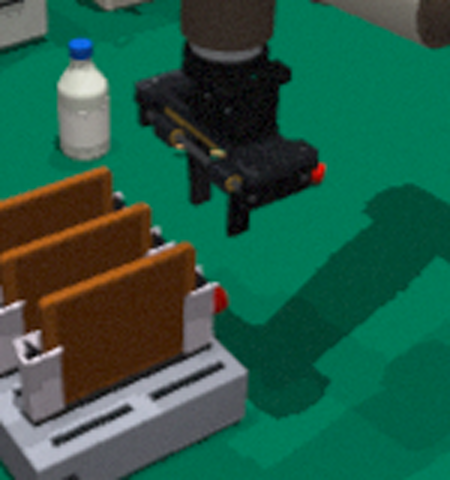

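```bash
python3 - <<'E'
from workcell import env
import cv2,numpy as np
np.set_printoptions(precision=4,suppress=True)
p=env.read_state()['position']
env.gripper_to(0.6); env.move_straight([.4785,-.0627,.25]); env.goto([.36,.25,.3],[-90,0,-177.5])
env.dwell(.3)
f=env.grab_frame('scene');cv2.imwrite('pics/s7.png',cv2.resize(f['image'],None,fx=1.5,fy=1.5,interpolation=2))
f=env.grab_frame('top');cv2.imwrite('pics/t7.png',cv2.resize(f['image'][95:210,200:310],None,fx=5,fy=5,interpolation=2))
s=env.read_state();print(s['clock'],s['force'])
E
```

```text
23.6 [ 0.1527 -0.514   0.4323]
```

View pics/s7.png

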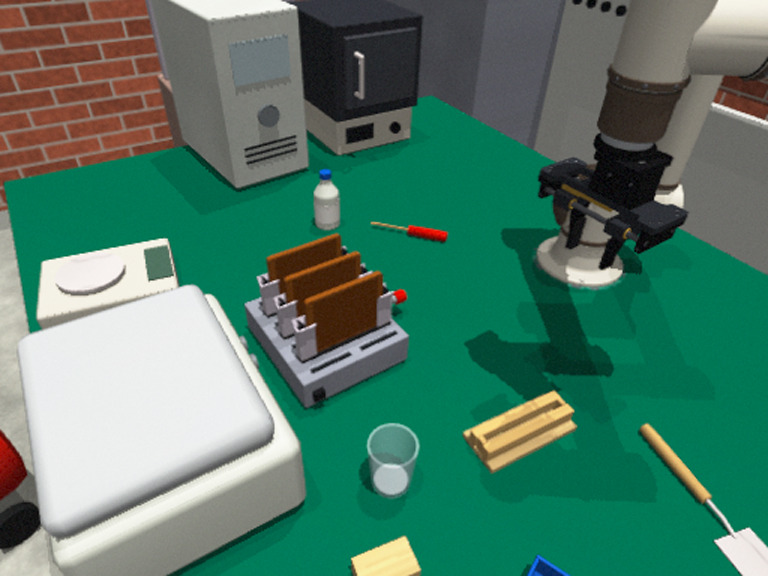

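View pics/t7.png

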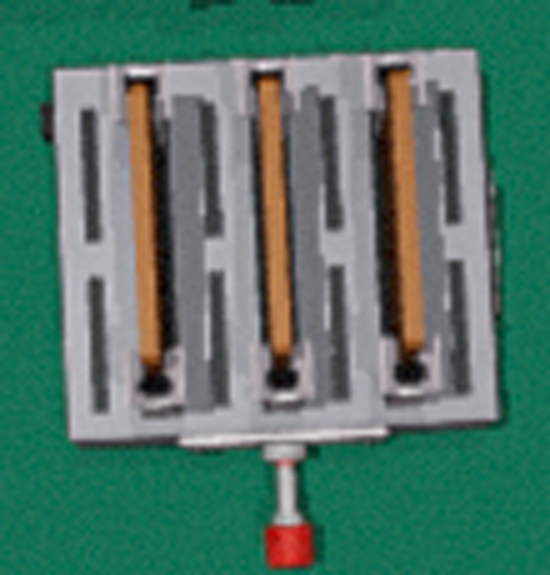

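The knob moved from row 512 to row 546 in the crop, about 20 mm. One red ring shows at the bush, around (285, 462). The panels stand level, and the bottle and beaker are where they were. Handing in.

```bash
python3 - <<'E'
from workcell import env
print(env.close_job())
E
```

```text
the job is handed in; nothing more can be done
None
```

The panel is in the free slot, fully home and clipped, and the air rod is at its middle click. I handed the job in at about 24 s of the 51 s allowed.

- **Panel:** It landed on the clips with the TCP at 0.191 m and stopped on the slot floor at 0.164 m, the 27 mm expected. A further press did not move it lower, and a gentle upward tug of about 6 N did not lift it. In the last pictures it stands level with and parallel to the other two panels, which have not moved.
- **Air rod:** I set this after the panel. The knob came out about 20 mm, and the top view shows one red ring at the bush.
- **Surroundings:** The bottle and beaker stand where they were. The gripper is clear of everything.

No check failed or disagreed. While landing on the clips the TCP was about 2 mm off in x, within what the flared mouth forgives, so I re-centred it before pushing through. I did not see the clip rollers themselves seated in the notches; that rests on the final height and the tug test.

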